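# Feed bar stock through the cut-off jig's guide tube to the stop

### The arm

A 6-joint arm with a two-finger parallel gripper is mounted at the origin on a cart in front of the work surface, level with it; the furniture and walls round the work are solid. World frame = base frame: x ahead of the robot, y to its left, z up, the work surface at z = 0. Lengths are in mm, angles in rad, forces in N, time in s.
With the tool pointing down it reaches from about 275 to 750 mm from the base axis. Payload 10.2 kg.
Tool frame: the origin (TCP) lies at the very end of the fingers, on their centre line; the grasp point (between the pads) lies 19 mm behind it; z points along the fingers, y is the line along which they close (so a half turn about z gives the same grasp; the last joint's range is limited). The gripper opens to 85 mm and grips with 20 to 120 N. Pads are 22 mm wide; open, the fingers measure 114 mm over their backs; the gripper's body (76 mm by 85 mm) begins 54 mm behind the grasp point. The pads swing forward as they close: fully open they stand 13 mm farther back than shut.
Start: joints at [0.899, 0.313, 1.498, -0, 1.331, -0.223], TCP at [227.802, 473.008, 191.494] pointing down, gripper open.
Joint ranges: [-2.94, 2.94], [-0.97, 2.17], [0.19, 2.56], [-1.23, 4.37], [0.02, 3.11], [-2.88, 2.88]. Speed limits (rad/s): [2.39, 2.39, 3.01, 3.14, 3.14, 3.14].

### API

Orientations are given as a unit quaternion [w, x, y, z].
In Python, from rig import ctrl gives the robot as it stands.
- The arm moves only by the tool step_arm, never from a script. Its argument "increments" is a list of rows, each a list of 3 entries, a list of its own where there are three numbers: the shift along the tool's x, y, z in cm, then the turn, a rotation vector about the tool's x, y, z in degrees, then the opening in per cent of the stroke, from 0 (shut) to 100 (fully open). A call has 1 to 8 rows; each row is the pose to reach, as a shift and turn from the pose commanded when the call began, along the tool's axes at that moment; what a row does not reach only later rows make up. A row lasts 1/8 s, in which the tool goes at most 62.5 mm and 10.7 degrees, less where a joint would pass 70% of its speed; a pose out of reach is approached as far as the arm can. A call with a gripper value outside its range is refused whole. The fingers move at their own pace and stop on an object; "squeeze" is the grip in N (left out, the last holds). Time passes only in rows, so rows that repeat a pose let the fingers close. It gives the time, the measured TCP pose, the force, the opening and the grip force at its end, in the units of the state.
- ctrl.sense(): the state, without advancing time (a new reading comes with each control period).
- ctrl.capture(name): name is "scene" or "top"; returns a dict with "img" (420x560x3 uint8, red, green, blue), "fx", "fy", "cx", "cy" (pixels), "extrinsics" (4x4, takes a point from camera to world coordinates). Camera axes: x right, y down, z forward; pixel columns grow to the right and rows downward; lengths in mm; the calibration is good to about 2 mm. A picture is of the moment at which its call begins. There is no depth.
- ctrl.finish_job(): hands the job in; it is judged then, once.
The state is a dict: "time_s": time; "joints": joint angles; "dq": joint speeds; "tau": joint torques, N m; "eef_pos": TCP position; "ee_rot": TCP orientation; "force": force on the tool from outside, world axes, zero at the start; "wrist_torque": the same for the moment, N m; "grip_width": opening from 0.0 (shut) to 1.0 (fully open); "grip_force": force on a finger pad.
Only numpy, scipy, OpenCV 4.12 (cv2) and the standard library are available. Lean on these libraries where they do the work, as an engineer would, in place of code of your own. Each camera call takes 0.05 s, during which the arm holds its last target. There are 200 camera calls.

### The job

Get the long steel bar ready for sawing off a new punch: pick it up by its middle and start one end straight into the flared mouth of the jig's guide tube, well into the tube but still far from the stop, then let go so that the tube carries it. Take it again near its free tail end, feed it gently on through the tube until its front end touches the stop plate, and let go. Leave the short offcut where it lies.

Things in the scene. Friction and masses are not known exactly. Their poses are not given: they have to be found in the camera images.
- long_bar_center (a point): centre of the long bar, loose: straight plain steel, octagonal, 12 mm across flats (13 mm over corners), 270 mm long, about 0.24 kg, ends chamfered and alike: either may go first. Lies on the bench on a flat, centre 6 mm up. y axis along the bar, pointing roughly to world +y at the start.
- cutoff_jig: cut-off jig, fixed: dark wooden base 70 x 250 x 12 mm (jig y -145 to +105 mm) with a level steel guide tube and an upright stop plate. Origin on the bench top straight below the feed axis, z up; the feed axis runs along the jig's y, 55 mm above the bench. The bar goes in at the +y end and is fed toward -y. Tube straps reach 70 mm up. With the bar home, its centre is at y = +25 mm.
- tube_mouth (a point): centre of the flared mouth's rim, on the feed axis at jig y = +110 mm, axes as the jig's. Flare 38 mm wide outside, bore 32 mm, narrowing over 20 mm to the plain bore (17 mm, outside 23 mm; y = +90 to -50 mm). The bar has 2 mm play all round: let go part way in, its tail droops a few degrees but the tube holds it. Nothing stands before the mouth; bar home: 50 mm of tail is out.
- stop_face (a point): point on the stop plate's face where the bar's end meets it, on the feed axis at jig y = -110 mm, 60 mm past the tube's far end (open sawing gap); axes as the jig's. Plate 44 mm wide, top 80 mm above the bench, rigid.
- offcut_center (a point): centre of the short offcut of the same steel bar, 12 mm across flats, 110 mm long, lying loose on the bench; not to be used. y axis along it.

How it is judged (in metres and radians):
On the way, in this order (a step that is already met when the one before it is completed fails the run):
1. one end of the long bar is at least 40 mm into the plain bore, still at least 30 mm short of the stop, and the bar has been let go and lies still in the tube (y of long_bar_center in the frame of cutoff_jig between 0.055 and 0.185 m and x of long_bar_center in the frame of cutoff_jig between -0.012 and 0.012 m and z of long_bar_center in the frame of cutoff_jig between 0.03 and 0.065 m and angle between the y axis of long_bar_center and the y axis of cutoff_jig, either way round below 0.16 rad and contact force between the fingers and long_bar below 0.1 N and linear speed of long_bar below 0.02 m/s), for 0.2 s.
2. the fingers have taken the bar again, more than 60 mm from its middle (contact force between the fingers and long_bar above 1 N and distance between the grasp point and long_bar_center above 0.06 m), for 0.1 s.
At the end, for the whole second after the job is handed in: the long bar lies in the guide tube, within 5 mm of the feed axis and 0.05 rad of its direction, with its front end at the stop (gap under 4 mm), at rest and released; the short offcut is within 30 mm of where it lay (y of long_bar_center in the frame of cutoff_jig between 0.02 and 0.029 m and x of long_bar_center in the frame of cutoff_jig between -0.005 and 0.005 m and z of long_bar_center in the frame of cutoff_jig between 0.05 and 0.06 m and angle between the y axis of long_bar_center and the y axis of cutoff_jig, either way round below 0.05 rad and linear speed of long_bar below 0.01 m/s and distance of offcut_center from where it was at the start of the episode below 0.03 m); the robot touches nothing.
It fails at once if the short offcut is moved more than 30 mm (distance of offcut_center from where it was at the start of the episode above 0.03 m).
It fails at once if the bar is rammed into the stop or jammed in the tube (over 60 N on the jig) (contact force between long_bar and cutoff_jig above 60 N).
It also fails if it takes over 54 s, if anything falls off the work surface, if the arm or the gripper's body presses on something with over 40 N, if the wrist force passes 120 N, or if a joint passes its speed limit or range.

## Working session

There is one attempt and no reset: what is moved stays moved. The work goes in short steps, Python scripts to look and compute and a tool call to move; the robot and the scene stay as the last step left them, time stands still between calls to the robot, and variables do not carry over. Pictures are saved under pics/ and viewed, at most 10 in all, crops included, and the job is handed in when it is done.

Besides the shell and the picture viewer there is one more tool, called after ">>>" by a JSON object that holds its "fn" and its "kwargs". step_arm: Moves the arm, as the interface text tells. Its arguments: {"type":"object","properties":{"increments":{"type":"array"},"squeeze":{"type":"number"}},"required":["increments"]}

```bash
mkdir -p pics && python3 - <<'E'
from rig import ctrl
import cv2,pickle
s=ctrl.sense();print(s)
for n in("top","scene"):
    c=ctrl.capture(n);pickle.dump(c,open(f"{n}.pkl","wb"))
    cv2.imwrite(f"pics/{n}0.png",cv2.resize(c["img"][:,:,::-1],(800,600),interpolation=cv2.INTER_CUBIC));print({k:v for k,v in c.items() if k!="img"})
E
```

```text
{'time_s': 0.0, 'joints': array([ 8.98585907e-01,  3.13460889e-01,  1.49847032e+00, -1.67305695e-06,
        1.33099625e+00, -2.23404369e-01]), 'dq': array([-0.00023811,  0.00069937, -0.00112089, -0.00178963, -0.00040312,
       -0.00023673]), 'tau': array([ 6.40170420e-04, -4.12262571e+01, -2.59749752e+01, -1.27526141e-04,
        4.01807134e-03,  3.67183088e-05]), 'eef_pos': array([227.60130492, 472.74361146, 190.91702958]), 'ee_rot': array([-2.88246965e-04,  2.22524151e-01,  9.74926949e-01, -6.01948736e-04]), 'force': array([-0.09386577, -0.30139842, -0.48534067]), 'wrist_torque': array([-0.00762784, -0.00613806,  0.00016663]), 'grip_force': 0.0, 'grip_width': 1.0014260515144882}
{'fx': 384.4384679341501, 'fy': 384.4384679341501, 'cx': 282.2697665840593, 'cy': 207.61658687762989, 'extrinsics': array([[ 2.38024775e-02, -9.97424268e-01,  6.76629222e-02,
         4.51044850e+02],
       [-9.99614654e-01, -2.27785401e-02,  1.58644724e-02,
         3.37265435e+01],
       [-1.42823472e-02, -6.80144623e-02, -9.97582101e-01,
         9.24406054e+02],
       [ 0.00000000e+00,  0.00000000e+00,  0.00000000e+00,
         1.00000000e+00]])}
{'fx': 440.8767016859025, 'fy': 440.8767016859025, 'cx': 289.2788232792222, 'cy': 213.3232728255919, 'extrinsics': array([[ 7.50378617e-01, -4.09839538e-01,  5.18616895e-01,
         5.62311515e+01],
       [-6.60717236e-01, -4.41766745e-01,  6.06873032e-01,
        -4.96296289e+02],
       [-1.96128648e-02, -7.98043668e-01, -6.02280366e-01,
         5.98230074e+02],
       [ 0.00000000e+00,  0.00000000e+00,  0.00000000e+00,
         1.00000000e+00]])}
```

View pics/top0.png

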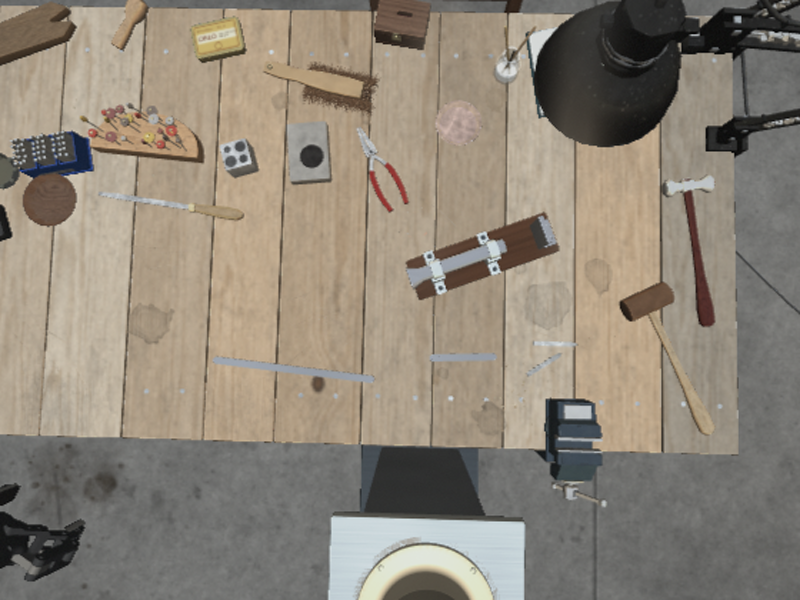

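View pics/scene0.png

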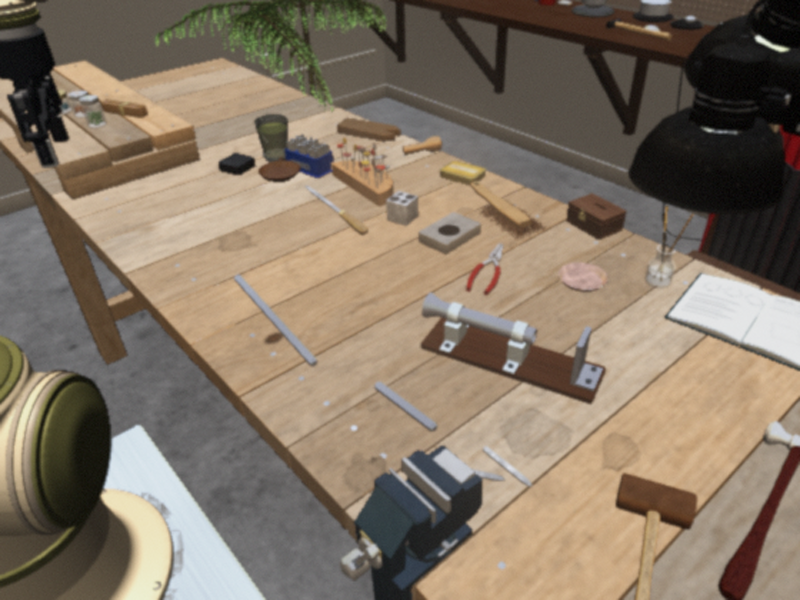

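Top (800x600 px): the long bar runs from (214,360) to (374,379), the offcut lies at (431..495,357), and the jig base corners are (406,263), (421,299), (559,247) and (546,211), with the mouth at the left. The scene view agrees.

```bash
cat > h.py <<'E'
import numpy as np,cv2,pickle
from scipy.optimize import least_squares
from scipy.spatial.transform import Rotation as R
def toplane(c,uv,z):
    E=c["extrinsics"];d=E[:3,:3]@np.array([(uv[0]-c["cx"])/c["fx"],(uv[1]-c["cy"])/c["fy"],1]);o=E[:3,3]
    return o+d*(z-o[2])/d[2]
def proj(c,P):
    E=c["extrinsics"];q=(np.atleast_2d(P)-E[:3,3])@E[:3,:3]
    return np.c_[q[:,0]/q[:,2]*c["fx"]+c["cx"],q[:,1]/q[:,2]*c["fy"]+c["cy"]]
E
python3 - <<'E'
from h import *
c=pickle.load(open("top.pkl","rb"));im=c["img"].astype(int)
def bar(x0,y0,x1,y1,z=12):
    m=np.zeros(im.shape[:2],np.uint8);sub=im[y0:y1,x0:x1]
    m[y0:y1,x0:x1]=(sub[...,0]-sub[...,2]<12)
    n,l,st,_=cv2.connectedComponentsWithStats(m);k=1+st[1:,4].argmax();ys,xs=np.where(l==k)
    r=cv2.minAreaRect(np.c_[xs,ys].astype(np.float32));b=cv2.boxPoints(r)
    P=np.array([toplane(c,p,z) for p in b]);e=[P[1]-P[0],P[2]-P[1]];L=max(e,key=np.linalg.norm)
    print("bar n",len(xs),P.mean(0).round(1),"len",[np.linalg.norm(v).round(1) for v in e],"ang",np.degrees(np.arctan2(L[1],L[0])).round(2),r)
bar(140,240,275,275);bar(295,240,352,258)
J=np.array([[35,105,12],[-35,105,12],[-35,-145,12],[35,-145,12]])
pix=np.array([[406,263],[421,299],[559,247],[546,211]])*.7
M=lambda p:J@R.from_euler("z",p[2]).as_matrix().T+[p[0],p[1],0]
s=least_squares(lambda p:(proj(c,M(p))-pix).ravel(),[500,-100,.3]);print(s.x,np.degrees(s.x[2]),s.fun.round(1))
p=s.x;T=R.from_euler("z",p[2]).as_matrix()
F=np.array([[0,110,55],[0,-50,55],[0,-110,55],[0,-110,80]])@T.T+[p[0],p[1],0]
print(F.round(1),proj(c,F)/.7)
c2=pickle.load(open("scene.pkl","rb"));print(proj(c2,F)/c2["img"].shape[1]*800)
cv2.imwrite("pics/jig.png",np.hstack([cv2.resize(np.ascontiguousarray(c["img"][140:215,275:400,::-1]),(500,300),interpolation=cv2.INTER_CUBIC),np.zeros((300,1,3),np.uint8)]))
E
```

```text
bar n 579 [388.5 228.5  12. ] len [np.float64(12.4), np.float64(268.5)] ang -95.52 ((205.01377868652344, 258.38763427734375), (112.99322509765625, 5.2587385177612305), 7.001267910003662)
bar n 242 [416.2 -52.5  12. ] len [np.float64(108.4), np.float64(11.7)] ang -88.61 ((324.0, 249.5), (5.0, 46.0), 90.0)
[ 5.78318477e+02 -6.48895033e+01  3.81951547e-01] 21.884211613470303 [-0.2 -1.  -0.4  1.2  1.2  0.8 -0.5 -1.1]
[[ 537.3   37.2   55. ]
 [ 597.  -111.3   55. ]
 [ 619.3 -167.    55. ]
 [ 619.3 -167.    80. ]] [[410.17027101 279.61504869]
 [504.21337887 244.43024009]
 [539.38650537 231.27074598]
 [543.14785066 228.25746514]]
[[426.66572677 305.22259449]
 [534.55440975 336.0619352 ]
 [579.031679   348.77549905]
 [581.75213891 333.97128048]]
```

View pics/jig.png

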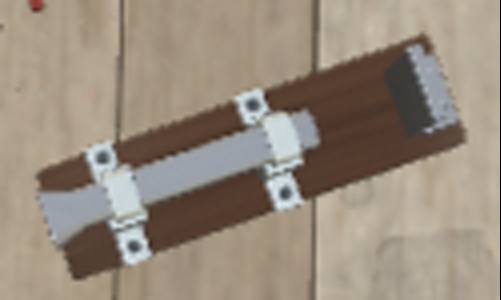

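The crop (4x, offset 275,140) shows base corners at (37,177), (75,277), (465,138) and (427,35), the mouth rim centre at about (50,219), and the tube end at about (316,128). I'll refit the jig pose using all of these.

```bash
python3 - <<'E'
from h import *
c=pickle.load(open("top.pkl","rb"));c2=pickle.load(open("scene.pkl","rb"))
J=np.array([[35,105,12],[-35,105,12],[-35,-145,12],[35,-145,12],[0,110,55],[0,-50,55]])
pix=np.array([[37,177],[75,277],[465,138],[427,35],[50,219],[316,128]])/4+[275-.375,140-.375]
pix2=np.array([[422,342],[593,398],[605,370],[426,305],[535,335]])*.7
J2=J[[1,2,3,4,5]]
M=lambda p,J:J@R.from_euler("z",p[2]).as_matrix().T+[p[0],p[1],0]
for w in (0,.5):
    s=least_squares(lambda p:np.r_[(proj(c,M(p,J))-pix).ravel(),w*(proj(c2,M(p,J2))-pix2).ravel()],[500,-100,.3],loss="soft_l1");print(s.x.round(4),np.degrees(s.x[2]),s.fun.round(1))
    print(M(s.x,np.array([[0,110,55.],[0,280,55],[0,205,55]])).round(1))
im=c2["img"][195:290,280:435,::-1]
cv2.imwrite("pics/jig2.png",cv2.resize(np.ascontiguousarray(im),None,fx=5,fy=5,interpolation=cv2.INTER_CUBIC))
E
```

```text
[578.3744 -64.1628   6.6493] 380.9751190955649 [-0.2 -1.5  0.2  1.   1.4  0.5  0.5 -1.  -0.6  0.6 -0.9 -0.2 -0.   0.
 -0.   0.   0.  -0.   0.  -0.  -0.   0. ]
[[539.   38.5  55. ]
 [478.1 197.3  55. ]
 [505.  127.3  55. ]]
[ 5.784426e+02 -6.424960e+01  3.650000e-01] 20.91022417722808 [-0.2 -1.6  0.2  1.   1.5  0.6  0.6 -1.  -0.6  0.5 -0.8 -0.2 -0.9  0.1
 -0.   0.3  0.5 -1.5  0.4 -0.3 -0.3  0.4]
[[539.2  38.5  55. ]
 [478.5 197.3  55. ]
 [505.3 127.2  55. ]]
```

View pics/jig2.png

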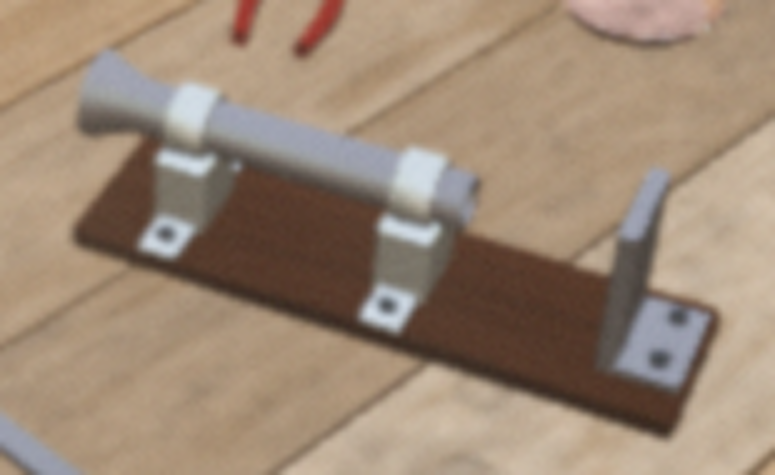

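```bash
cat >> h.py <<'E'
JO=np.array([578.4,-64.2,0]);JA=np.radians(20.9);JR=R.from_euler("z",JA)
def jig(p): return JR.apply(p)+JO
def injig(p): return JR.inv().apply(np.asarray(p)-JO)
def goto(s,xyz,head):
    q=s["ee_rot"];A=R.from_quat([q[1],q[2],q[3],q[0]]);h=np.radians(head)
    y=np.array([np.cos(h),np.sin(h),0]);z=np.array([0,0,-1.]);B=R.from_matrix(np.c_[np.cross(y,z),y,z])
    print("shift cm",(A.inv().apply(np.asarray(xyz)-s["eef_pos"])/10).round(2),"turn deg",np.degrees((A.inv()*B).as_rotvec()).round(2))
E
python3 - <<'E'
from h import *
from rig import ctrl
goto(ctrl.sense(),[388.5,228.5,40],-5.5)
E
```

```text
shift cm [-25.1  -15.02  15.11] turn deg [-6.000e-02  2.000e-02  6.978e+01]
```

>>> {"fn": "step_arm", "kwargs": {"increments": [[[-4.2, -2.5, 2.0], [0, 0, 10], 60], [[-8.4, -5, 4], [0, 0, 20], 60], [[-12.6, -7.5, 6.5], [0, 0, 30], 60], [[-16.8, -10, 9], [0, 0, 40], 60], [[-21, -12.5, 11.5], [0, 0, 50], 60], [[-25.1, -15, 13.5], [0, 0, 60], 60], [[-25.1, -15, 15.1], [0, 0, 69.8], 60], [[-25.1, -15, 15.1], [0, 0, 69.8], 60]], "squeeze": 60}}

```text
time_s: 1.1
eef_pos: [388.2, 228.4, 39.6]
ee_rot: [-0.001, 0.74, 0.672, -0.001]
force: [0.2, -0.1, 0.1]
grip_width: 0.601
grip_force: 0.0
```

```bash
python3 - <<'E'
from h import *
from rig import ctrl
s=ctrl.sense();print(s["eef_pos"],s["time_s"]);goto(s,[388.5,228.5,2.5],-5.5)
c=ctrl.capture("scene");u=proj(c,[[388.5,228.5,20]])[0].astype(int);print(u)
x0,y0=u-[80,60]
cv2.imwrite("pics/g1.png",cv2.resize(np.ascontiguousarray(c["img"][max(y0,0):y0+120,max(x0,0):x0+160,::-1]),None,fx=4,fy=4,interpolation=cv2.INTER_CUBIC))
E
```

```text
[388.20030468 228.44996731  39.61466122] 1.1
shift cm [0.01 0.04 3.71] turn deg [-0.15  0.05  0.02]
[189 215]
```

View pics/g1.png

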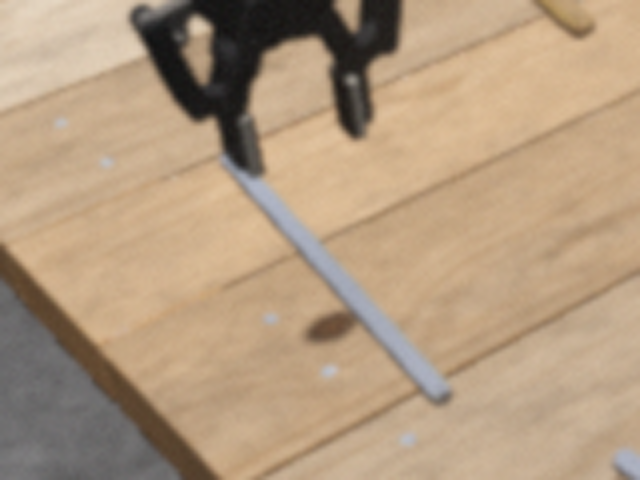

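The gripper hangs above the bar's middle, with the fingers straddling it across its axis, so I'll descend and grip.

>>> {"fn": "step_arm", "kwargs": {"increments": [[[0, 0, 1.5], [0, 0, 0], 60], [[0, 0, 3], [0, 0, 0], 60], [[0, 0, 3.7], [0, 0, 0], 60], [[0, 0, 3.7], [0, 0, 0], 20], [[0, 0, 3.7], [0, 0, 0], 0], [[0, 0, 3.7], [0, 0, 0], 0], [[0, 0, 3.7], [0, 0, 0], 0], [[0, 0, 3.7], [0, 0, 0], 0]], "squeeze": 80}}

```text
time_s: 2.15
eef_pos: [388.9, 229.0, 3.6]
ee_rot: [0.0, 0.74, 0.672, 0.0]
force: [0.6, -0.3, 1.0]
grip_width: 0.001
grip_force: 0.0
```

```bash
python3 - <<'E'
from h import *
from rig import ctrl
s=ctrl.sense();print(s)
a=ctrl.capture("scene")["img"][150:280,60:280,::-1];b=ctrl.capture("top")["img"][200:330,110:330,::-1]
cv2.imwrite("pics/g2.png",cv2.resize(np.vstack([a,b]),None,fx=2.3,fy=2.3,interpolation=cv2.INTER_CUBIC))
E
```

```text
{'time_s': 2.15, 'joints': array([2.71471081e-01, 4.15499462e-01, 1.92320303e+00, 1.44025945e-05,
       8.02743993e-01, 3.67653135e-01]), 'dq': array([-0.00082666,  0.00326509,  0.00111562,  0.00115881,  0.00054515,
        0.00165506]), 'tau': array([ 1.04053679e-02, -3.78658676e+01, -1.78688014e+01,  1.12839386e-04,
        1.24653896e-03, -1.70877571e-03]), 'eef_pos': array([388.90523503, 228.9731569 ,   3.58518692]), 'ee_rot': array([2.82001735e-05, 7.40285006e-01, 6.72293169e-01, 6.76255193e-05]), 'force': array([ 0.55033437, -0.26140448,  1.0079002 ]), 'wrist_torque': array([-0.00592924,  0.04456526,  0.01798205]), 'grip_force': 0.0, 'grip_width': 0.000999424630232828}
```

View pics/g2.png

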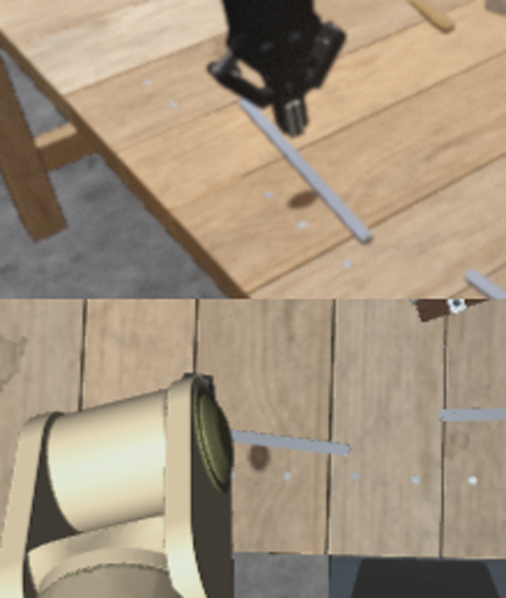

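The fingers shut on the far (+x) side of the bar. In the scene crop the tip is at about (292,132) and the bar passes at about (278,138). The bar itself hasn't moved. I'll compare the two cameras.

```bash
python3 - <<'E'
from h import *
c=pickle.load(open("top.pkl","rb"));c2=pickle.load(open("scene.pkl","rb"))
print("tip proj scene",proj(c2,[388.9,229,3.6]),"seen",np.array([292,132])/2.3+[60,150])
d=np.array([np.cos(np.radians(84.5)),np.sin(np.radians(84.5)),0])
for k in(-135,0,135): print(k,proj(c2,np.array([388.5,228.5,6])+k*d))
for uv in ((219.8,252.5),(166.6,194.6)): print("scene-> ",toplane(c2,uv,9))
for uv in ((214,360),(374,379)): print("top-> ",toplane(c,np.array(uv)*.7,9))
im=c["img"].astype(int);print([im[r,205] .tolist() for r in range(252,266)])
E
```

```text
tip proj scene [[190.3130489  221.40132999]] seen [186.95652174 207.39130435]
-135 [[219.75556302 253.83824275]]
0 [[190.10554169 220.7212045 ]]
135 [[165.40656132 193.1341391 ]]
scene->  [376.25119762  94.37302677   9.        ]
scene->  [398.73900931 351.00685905   9.        ]
top->  [400.09061076 360.98276134   9.        ]
top->  [375.35644913  93.42361576   9.        ]
[[172, 154, 128], [173, 154, 129], [173, 154, 129], [173, 154, 129], [141, 141, 140], [150, 156, 164], [152, 158, 168], [152, 158, 168], [151, 158, 166], [164, 155, 143], [173, 156, 132], [174, 155, 131], [173, 154, 130], [170, 151, 128]]
```

```bash
python3 - <<'E'
from h import *
c=pickle.load(open("top.pkl","rb"));c2=pickle.load(open("scene.pkl","rb"))
h=np.radians(-5.5);y=np.array([np.cos(h),np.sin(h),0])
print("g1 seen L",(171.5,198),"R",(198.2,188.8))
for z in (40,50,60,70,80): print(z,proj(c2,np.array([[388.2,228.4,z]]-np.array([[1],[0],[-1]])*y*25.5)).round(1).tolist())
for z in (3.6,15,25,35,45): print("shut",z,proj(c2,[388.9,229,z]).round(1))
h=np.radians(64.3);y=np.array([np.cos(h),np.sin(h),0])
for z in (190,205,220): print("start",z,proj(c2,np.array([[227.6,472.7,z]]-np.array([[1],[0],[-1]])*y*42.5)).round(1).tolist())
a=c2["img"][0:130,0:70,::-1]
from rig import ctrl
b=ctrl.capture("scene")["img"][120:250,130:240,::-1]
cv2.imwrite("pics/g3.png",cv2.resize(np.ascontiguousarray(np.hstack([a,b])),None,fx=4.4,fy=4.4,interpolation=cv2.INTER_CUBIC))
E
```

```text
g1 seen L (171.5, 198) R (198.2, 188.8)
40 [[176.6, 212.7], [187.6, 208.3], [198.3, 204.1]]
50 [[175.7, 208.9], [186.8, 204.6], [197.6, 200.4]]
60 [[174.9, 205.1], [186.1, 200.8], [196.9, 196.6]]
70 [[174.1, 201.2], [185.3, 196.9], [196.3, 192.7]]
80 [[173.2, 197.2], [184.5, 193.0], [195.6, 188.8]]
shut 3.6 [[190.3 221.4]]
shut 15 [[189.5 217.3]]
shut 25 [[188.8 213.7]]
shut 35 [[188.1 210. ]]
shut 45 [[187.3 206.2]]
start 190 [[45.5, 140.0], [48.7, 130.9], [51.6, 122.4]]
start 205 [[42.8, 133.2], [46.1, 124.3], [49.2, 116.0]]
start 220 [[40.1, 126.4], [43.6, 117.6], [46.8, 109.4]]
```

View pics/g3.png

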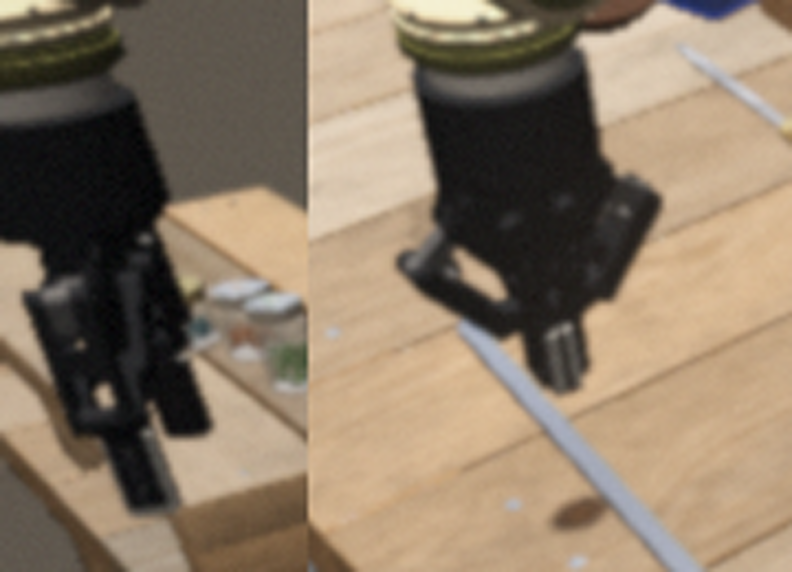

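Fingertips show about 35 mm above the reported TCP, both at the start (tips (33,116) and (43,98)) and now (188,209). I'll check whether it's height or a sideways offset, using the start top image.

```bash
python3 - <<'E'
from h import *
c=pickle.load(open("top.pkl","rb"))
h=np.radians(64.3);y=np.array([np.cos(h),np.sin(h),0])
t=np.array([-1,1])[:,None]*y*48
P=np.array([227.6,472.7,190.9])
for n,o in(("as told",[0,0,13]),("A z+37",[0,0,50]),("B horiz",[30,35,13]),("B' ",[-30,-35,13])): print(n,proj(c,P+o+t).round(0).tolist())
print("base",proj(c,[[0,0,0],[0,0,100]]))
g=c["img"].astype(int).sum(2)
for r in range(336,412,2): print(r,"".join("#" if g[r,k]<100 else "+" if g[r,k]<180 else "." for k in range(0,70)))
E
```

```text
as told [[70.0, 362.0], [25.0, 337.0]]
A z+37 [[58.0, 369.0], [11.0, 343.0]]
B horiz [[52.0, 344.0], [8.0, 320.0]]
B'  [[88.0, 379.0], [43.0, 354.0]]
base [[297.87835911 429.15710882]
 [299.15213918 453.78026571]]
336 ......................................................................
338 ..........+...........................................................
340 .++#+++++++##+........................................................
342 ++++++#######+........................................................
344 +###########+.........................................................
346 ###########+..........................................................
348 ##########+...........................................................
350 ########+.............................................................
352 ####..................................................................
354 ......................................................................
356 ......................................................................
358 +++......................................................
[... 1263 characters left out ...]
+++++....................
394 ########+++................++++###++..+#########+.....................
396 ###+......................+++++++++..########+........................
398 ............................+++++########+............................
400 ...........................++++######+................................
402 ..................+......++######+....................................
404 .................+....+++###..........................................
406 ...................+.+++..............................................
408 ......................................................................
410 ......................................................................
```

Both cameras agree with case A: the real fingertips sit about 36 mm above the reported TCP. I'll open a little, descend by that much, then creep down while watching the force.

>>> {"fn": "step_arm", "kwargs": {"increments": [[[0, 0, 0], [0, 0, 0], 38], [[0, 0, 0], [0, 0, 0], 38], [[0, 0, 0.5], [0, 0, 0], 38], [[0, 0, 1.2], [0, 0, 0], 38], [[0, 0, 1.8], [0, 0, 0], 38], [[0, 0, 2.3], [0, 0, 0], 38], [[0, 0, 2.6], [0, 0, 0], 38], [[0, 0, 2.8], [0, 0, 0], 38]]}}

```text
time_s: 3.3
eef_pos: [388.9, 229.0, -24.6]
ee_rot: [0.0, 0.74, 0.672, 0.0]
force: [-0.0, 0.7, 0.2]
grip_width: 0.378
grip_force: 0.0
```

>>> {"fn": "step_arm", "kwargs": {"increments": [[[0, 0, 0.2], [0, 0, 0], 38], [[0, 0, 0.4], [0, 0, 0], 38], [[0, 0, 0.5], [0, 0, 0], 38], [[0, 0, 0.6], [0, 0, 0], 38]]}}

```text
time_s: 3.8
eef_pos: [388.9, 229.0, -30.5]
ee_rot: [0.0, 0.74, 0.672, 0.0]
force: [0.8, -0.4, 0.7]
grip_width: 0.381
grip_force: 0.0
```

>>> {"fn": "step_arm", "kwargs": {"increments": [[[0, 0, 0.1], [0, 0, 0], 20], [[0, 0, 0.1], [0, 0, 0], 0], [[0, 0, 0.1], [0, 0, 0], 0], [[0, 0, 0.1], [0, 0, 0], 0]], "squeeze": 60}}

```text
time_s: 4.3
eef_pos: [389.9, 228.9, -30.1]
ee_rot: [0.001, 0.74, 0.672, 0.001]
force: [-2.2, -5.0, 19.2]
grip_width: 0.076
grip_force: 56.4
```

It pinched the upper bevels (opening 6.5 mm, upward force 19 N), so the tip is at about 11 mm. I'll reopen, go 8 mm lower and close.

>>> {"fn": "step_arm", "kwargs": {"increments": [[[0, 0, 0], [0, 0, 0], 38], [[0, 0, 0], [0, 0, 0], 38], [[0, 0, 0.3], [0, 0, 0], 38], [[0, 0, 0.5], [0, 0, 0], 38], [[0, 0, 0.65], [0, 0, 0], 38], [[0, 0, 0.75], [0, 0, 0], 38]]}}

```text
time_s: 5.05
eef_pos: [388.8, 228.9, -39.2]
ee_rot: [-0.0, 0.74, 0.672, -0.0]
force: [-0.1, -0.0, -0.4]
grip_width: 0.381
grip_force: 0.0
```

>>> {"fn": "step_arm", "kwargs": {"increments": [[[0, 0, 0], [0, 0, 0], 20], [[0, 0, 0], [0, 0, 0], 0], [[0, 0, 0], [0, 0, 0], 0], [[0, 0, 0], [0, 0, 0], 0]], "squeeze": 60}}

```text
time_s: 5.55
eef_pos: [388.8, 229.0, -38.8]
ee_rot: [-0.0, 0.74, 0.672, -0.0]
force: [-2.2, -1.0, 6.4]
grip_width: 0.113
grip_force: 60.0
```

>>> {"fn": "step_arm", "kwargs": {"increments": [[[0, 0, -0.5], [0, 0, 0], 0], [[0, 0, -2], [0, 0, 0], 0], [[0, 0, -5], [0, 0, 0], 0], [[0, 0, -9], [0, 0, 0], 0], [[0, 0, -9], [0, 0, 0], 0], [[0, 0, -9], [0, 0, 0], 0]]}}

```text
time_s: 6.3
eef_pos: [388.3, 228.8, 50.6]
ee_rot: [-0.0, 0.74, 0.672, -0.0]
force: [0.1, -0.4, -3.5]
grip_width: 0.112
grip_force: 59.0
```

```bash
python3 - <<'E'
from h import *
from rig import ctrl
s=ctrl.sense();print(s["eef_pos"],s["force"],s["wrist_torque"],s["grip_width"])
c=ctrl.capture("scene");b=c["img"][90:270,100:280,::-1];a=ctrl.capture("top")["img"][180:360,90:290,::-1]
cv2.imwrite("pics/g4.png",cv2.resize(np.ascontiguousarray(np.hstack([b,a])),(760,360),interpolation=cv2.INTER_CUBIC))
E
```

```text
[388.33704839 228.79950549  50.58129073] [ 0.07563763 -0.35239294 -3.45491751] [ 0.0142425  -0.0240022   0.03620834] 0.11172197683867925
```

View pics/g4.png

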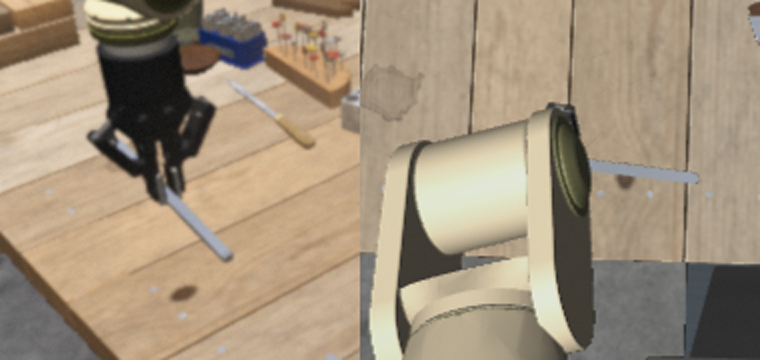

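The bar is held level in the air, with its front end at scene (214,218) and top (258.5,269). I'll triangulate that end.

```bash
cat >> h.py <<'E'
def tri(pairs):
    return least_squares(lambda P:np.concatenate([(proj(c,P)[0]-uv) for c,uv in pairs]),[450,100,60.])
E
python3 - <<'E'
from h import *
from rig import ctrl
c=pickle.load(open("top.pkl","rb"));c2=pickle.load(open("scene.pkl","rb"))
r=tri([(c2,(214,218.3)),(c,(258.5,269))]);print(r.x,r.fun)
print(proj(c2,[375.4,94.4,95.4]),proj(c,[375.4,94.4,95.4]))
p=jig([0,300,0]);p[2]=55-6-38.8;print(p);goto(ctrl.sense(),p,20.9)
E
```

```text
[374.82673397  94.39489644  95.94042288] [-0.15223244  0.00089452  0.10003437 -0.14225139]
[[214.13808451 218.40061003]] [[258.62425828 268.56470652]]
[471.3786002 216.0613423  10.2      ]
shift cm [-0.46  8.42  3.96] turn deg [-1.300e-01  2.000e-02 -2.642e+01]
```

>>> {"fn": "step_arm", "kwargs": {"increments": [[[-0.1, 2.1, 0], [0, 0, -7], 0], [[-0.2, 4.2, 0], [0, 0, -14], 0], [[-0.4, 6.3, 1], [0, 0, -20], 0], [[-0.5, 8.4, 2], [0, 0, -26.4], 0], [[-0.5, 8.4, 3], [0, 0, -26.4], 0], [[-0.5, 8.4, 4], [0, 0, -26.4], 0], [[-0.5, 8.4, 4], [0, 0, -26.4], 0], [[-0.5, 8.4, 4], [0, 0, -26.4], 0]]}}

```text
time_s: 7.4
eef_pos: [471.8, 216.1, 11.3]
ee_rot: [0.0, 0.567, 0.824, 0.0]
force: [-0.1, -0.3, -3.1]
grip_width: 0.118
grip_force: 59.1
```

```bash
python3 - <<'E'
from h import *
from rig import ctrl
s=ctrl.sense();print(injig(s["eef_pos"]),s["force"],s["time_s"])
p=jig([0,300,10.2]);goto(s,p,20.9)
c=ctrl.capture("scene");t=ctrl.capture("top")
pickle.dump((c,t),open("pre.pkl","wb"))
e=jig([0,165,55]);m=jig([0,110,55]);u=proj(c,e)[0],proj(c,m)[0];v=proj(t,e)[0],proj(t,m)[0];print(u,v)
x,y=(u[1]-[50,55]).astype(int);a=c["img"][y:y+100,x:x+100,::-1]
X,Y=(v[1]-[75,40]).astype(int);b=t["img"][Y:Y+100,X:X+100,::-1];print(x,y,X,Y)
cv2.imwrite("pics/pre.png",cv2.resize(np.ascontiguousarray(np.hstack([a,b])),None,fx=4,fy=4,interpolation=cv2.INTER_CUBIC))
E
```

```text
[  0.4053697  299.86644674  11.25443223] [-0.05660633 -0.33087467 -3.06228992] 7.4
shift cm [ 0.01 -0.04  0.11] turn deg [ 0.01  0.   -0.02]
(array([275.41644223, 205.9970857 ]), array([298.87724254, 212.98885891])) (array([263.70563451, 203.00713196]), array([286.53100336, 194.91045218]))
248 157 211 154
```

View pics/pre.png

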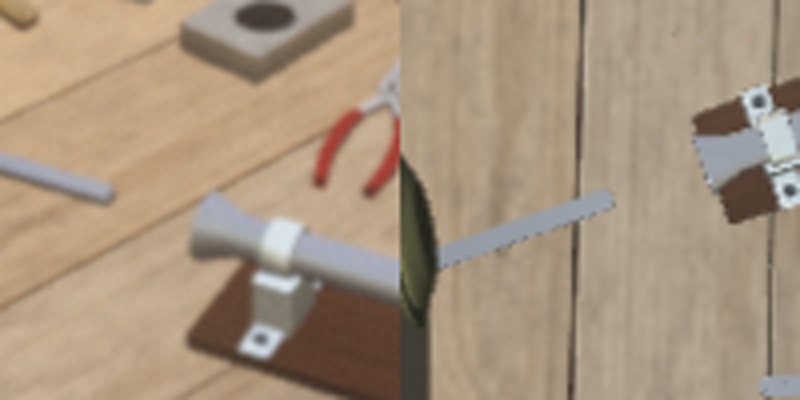

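In the crop (4x, scene left, top right), the bar tip is at scene (112,194) and top (612,200). The mouth rim centre is at about scene (203,225) and top (705,160), so the bar line looks a few mm off to the side. I'll fit both lines numerically.

```bash
python3 - <<'E'
from h import *
c,t=pickle.load(open("pre.pkl","rb"))
def cols(cam,J1,J2,half,n=40,lo=0,hi=1):
    # sample perpendicular profiles along predicted axis, sub-pixel centre of gray region
    im=cv2.cvtColor(cam["img"],cv2.COLOR_RGB2LAB).astype(np.float32)
    a,b=proj(cam,jig(J1))[0],proj(cam,jig(J2))[0];d=(b-a)/np.linalg.norm(b-a);nrm=np.array([-d[1],d[0]])
    out=[]
    for f in np.linspace(0,1,n):
        p=a+f*(b-a);k=np.arange(-half,half+.01,.25);q=p+k[:,None]*nrm
        v=cv2.remap(im,q[:,:1].astype(np.float32),q[:,1:].astype(np.float32),cv2.INTER_LINEAR)[:,0,2]-128
        m=v<(v.min()+v.max())/2
        kk=k[m];out.append((f,kk.min(),kk.max()))
    return np.array(out)
for nm,cam in(("top",t),("scene",c)):
    print(nm)
    for lab,J1,J2,h in(("bar",[0,225,55],[0,172,55],7),("flare",[0,109,55],[0,104,55],12),("tube",[0,60,55],[0,0,55],8),("end",[0,-40,55],[0,-49,55],8)):
        o=cols(cam,J1,J2,h,9);print(lab,np.c_[o[:,1:],o[:,1:].mean(1)].round(1).tolist())
E
```

```text
top
bar [[-2.8, 2.2, -0.2], [-3.0, 2.5, -0.2], [-2.8, 2.2, -0.2], [-2.8, 2.2, -0.2], [-2.8, 2.2, -0.2], [-2.8, 2.5, -0.1], [-3.0, 2.5, -0.2], [-3.0, 2.5, -0.2], [-2.8, 2.2, -0.2]]
flare [[-7.2, 5.2, -1.0], [-7.2, 5.2, -1.0], [-7.2, 5.2, -1.0], [-7.2, 5.5, -0.9], [-7.2, 5.5, -0.9], [-7.0, 5.5, -0.8], [-7.0, 5.5, -0.8], [-7.0, 5.2, -0.9], [-6.8, 5.0, -0.9]]
tube [[-7.0, 8.0, 0.5], [-4.8, 3.8, -0.5], [-4.8, 3.8, -0.5], [-4.8, 4.0, -0.4], [-4.8, 3.8, -0.5], [-4.8, 4.0, -0.4], [-4.8, 3.8, -0.5], [-4.8, 4.0, -0.4], [-4.8, 4.0, -0.4]]
end [[-4.8, 4.5, -0.1], [-4.8, 4.2, -0.2], [-4.8, 4.0, -0.4], [-4.8, 4.5, -0.1], [-4.8, 4.8, 0.0], [-4.8, 4.5, -0.1], [-4.8, 4.5, -0.1], [-4.5, 4.2, -0.1], [-4.5, 4.2, -0.1]]
scene
bar [[-3.0, 1.8, -0.6], [-3.0, 1.8, -0.6], [-3.0, 1.8, -0.6], [-3.0, 2.0, -0.5], [-3.0, 1.8, -0.6], [-3.0, 1.8, -0.6], [-3.0, 1.8, -0.6], [-3.0, 1.8, -0.6], [-3.0, 1.5, -0.8]]
flare [[-9.0, 6.0, -1.5], [-8.8, 6.0, -1.4], [-8.8, 5.8, -1.5], [-8.8, 5.8, -1.5], [-8.8, 6.0, -1.4], [-8.5, 5.8, -1.4], [-8.5, 5.5, -1.5], [-8.2, 5.2, -1.5], [-8.2, 5.2, -1.5]]
tube [[-6.5, 8.0, 0.8], [-5.5, 6.5, 0.5], [-5.5, 7.0, 0.8], [-5.5, 2.0, -1.8], [-5.5, 1.8, -1.9], [-5.5, 1.8, -1.9], [-5.8, 1.8, -2.0], [-5.5, 2.0, -1.8], [-5.8, 2.2, -1.8]]
end [[-6.0, 8.0, 1.0], [-5.8, 8.0, 1.1], [-5.8, 6.5, 0.4], [-5.8, 3.8, -1.0], [-5.8, 3.2, -1.2], [-5.8, 4.8, -0.5], [-5.8, 5.2, -0.2], [-5.8, 5.2, -0.2], [-5.5, 4.8, -0.4]]
```

```bash
cat >> h.py <<'E'
_p=jig([1.05,30,0]);JA=np.radians(20.3);JR=R.from_euler("z",JA);JO=_p-JR.apply([0,30,0])
E
python3 - <<'E'
from h import *
from rig import ctrl
s=ctrl.sense();print(JO,injig(s["eef_pos"]),s["time_s"])
goto(s,jig([0,255,10.9]),20.3);goto(s,jig([0,135,10.9]),20.3)
E
```

```text
[579.08684427 -63.93595891   0.        ] [ -3.23480626 299.74397032  11.43842454] 7.5
shift cm [-4.48  0.28  0.05] turn deg [0.04 0.01 0.58]
shift cm [-16.48   0.16   0.06] turn deg [0.04 0.01 0.58]
```

>>> {"fn": "step_arm", "kwargs": {"increments": [[[-1, 0.3, 0.05], [0, 0, 0.6], 0], [[-2.7, 0.3, 0.05], [0, 0, 0.6], 0], [[-4.5, 0.3, 0.05], [0, 0, 0.6], 0], [[-4.5, 0.3, 0.05], [0, 0, 0.6], 0]]}}

```text
time_s: 8.0
eef_pos: [491.5, 173.2, 10.5]
ee_rot: [0.0, 0.573, 0.82, -0.0]
force: [-1.2, 0.3, -2.4]
grip_width: 0.111
grip_force: 59.1
```

>>> {"fn": "step_arm", "kwargs": {"increments": [[[-0.7, 0, 0], [0, 0, 0], 0], [[-1.4, 0, 0], [0, 0, 0], 0], [[-2.1, 0, 0], [0, 0, 0], 0], [[-2.8, 0, 0], [0, 0, 0], 0], [[-3.4, 0, 0], [0, 0, 0], 0], [[-4, 0, 0], [0, 0, 0], 0]]}}

```text
time_s: 8.75
eef_pos: [504.8, 137.1, 10.5]
ee_rot: [-0.0, 0.572, 0.821, 0.0]
force: [-0.6, 0.6, -2.6]
grip_width: 0.113
grip_force: 59.1
```

>>> {"fn": "step_arm", "kwargs": {"increments": [[[-0.7, 0, 0], [0, 0, 0], 0], [[-1.5, 0, 0], [0, 0, 0], 0], [[-2.3, 0, 0], [0, 0, 0], 0], [[-3.1, 0, 0], [0, 0, 0], 0], [[-3.9, 0, 0], [0, 0, 0], 0]]}}

```text
time_s: 9.38
eef_pos: [518.4, 100.3, 10.5]
ee_rot: [-0.0, 0.572, 0.821, 0.0]
force: [0.3, -0.7, -3.2]
grip_width: 0.115
grip_force: 59.1
```

>>> {"fn": "step_arm", "kwargs": {"increments": [[[-0.8, 0, 0], [0, 0, 0], 0], [[-1.6, 0, 0], [0, 0, 0], 0], [[-2.4, 0, 0], [0, 0, 0], 0], [[-3.2, 0, 0], [0, 0, 0], 0], [[-4, 0, 0], [0, 0, 0], 0], [[-4, 0, 0], [0, 0, 0], 0]]}}

```text
time_s: 10.12
eef_pos: [532.3, 62.8, 10.5]
ee_rot: [0.0, 0.572, 0.82, 0.0]
force: [-0.3, 0.2, -3.0]
grip_width: 0.117
grip_force: 59.1
```

```bash
python3 - <<'E'
from h import *
from rig import ctrl
s=ctrl.sense();print(injig(s["eef_pos"]),s["force"],s["wrist_torque"],s["time_s"])
E
```

```text
[9.15687035e-02 1.35109084e+02 1.04955082e+01] [-0.27380273  0.22198367 -2.99967534] [-0.01687609 -0.00787625 -0.00670046] 10.125
```

The bar went in without contact force, with its centre at jig y=135. I'll release it, let it settle, and look.

>>> {"fn": "step_arm", "kwargs": {"increments": [[[0, 0, 0.1], [0, 0, 0], 20], [[0, 0, 0.1], [0, 0, 0], 40], [[0, 0, 0], [0, 0, 0], 40], [[0, 0, 0], [0, 0, 0], 40], [[0, 0, 0], [0, 0, 0], 40], [[0, 0, 0], [0, 0, 0], 40]]}}

```text
time_s: 10.88
eef_pos: [532.1, 63.3, 10.5]
ee_rot: [-0.0, 0.572, 0.821, -0.0]
force: [-0.3, 0.2, 0.7]
grip_width: 0.398
grip_force: 0.0
```

>>> {"fn": "step_arm", "kwargs": {"increments": [[[0, 0, -1], [0, 0, 0], 40], [[0, 0, -3], [0, 0, 0], 40], [[0, 0, -5], [0, 0, 0], 40], [[4, 0, -5], [0, 0, 0], 40], [[8, 0, -5], [0, 0, 0], 40], [[11, 0, -5], [0, 0, 0], 40], [[11, 0, -5], [0, 0, 0], 40]]}}

```text
time_s: 11.75
eef_pos: [493.5, 167.9, 61.2]
ee_rot: [0.0, 0.57, 0.821, 0.0]
force: [-0.4, 0.1, 0.8]
grip_width: 0.398
grip_force: 0.0
```

```bash
python3 - <<'E'
from h import *
from rig import ctrl
s=ctrl.sense();print(injig(s["eef_pos"]),s["force"],s["time_s"],s["grip_width"])
c=ctrl.capture("scene");t=ctrl.capture("top");pickle.dump((c,t),open("rel.pkl","wb"))
print("expected tail",proj(c,[jig([0,110,52]),jig([0,270,45])]),proj(t,[jig([0,110,52]),jig([0,270,45])]))
a=c["img"][140:280,190:390,::-1];b=t["img"][130:270,200:400,::-1]
cv2.imwrite("pics/rel.png",cv2.resize(np.ascontiguousarray(np.hstack([a,b])),(800,280),interpolation=cv2.INTER_CUBIC))
E
```

```text
[1.65942385e-01 2.47128400e+02 6.11569376e+01] [-0.44171159  0.10358809  0.82534632] 11.75 0.3981727261325139
expected tail [[299.3023578  213.65961144]
 [234.80425335 196.41787661]] [[286.25957122 194.26631274]
 [220.32474365 217.19967919]]
```

View pics/rel.png

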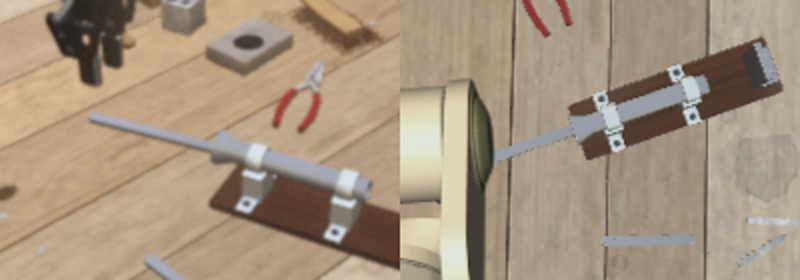

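The bar lies in the tube with its tail drooping (tail end at about scene (236,199)), and the offcut is untouched. I'll measure the droop numerically.

```bash
cat >> h.py <<'E'
def barz(cam,y,half=9,z0=52):
    im=cv2.cvtColor(cam["img"],cv2.COLOR_RGB2LAB).astype(np.float32)
    a,b,u=proj(cam,[jig([0,y,z0]),jig([0,y-20,z0]),jig([0,y,z0-10])]);d=(b-a)/np.linalg.norm(b-a);n=np.array([-d[1],d[0]])
    k=np.arange(-half,half+.01,.25);q=(a+k[:,None]*n).astype(np.float32)
    v=cv2.remap(im,q[:,:1],q[:,1:],cv2.INTER_LINEAR)[:,0,2]-128;m=k[v<(v.min()+v.max())/2]
    return z0-10*m.mean()/((u-a)@n[:,None])[0],np.ptp(m),v.min()
E
python3 - <<'E'
from h import *
from rig import ctrl
c0,_=pickle.load(open("pre.pkl","rb"));c,_=pickle.load(open("rel.pkl","rb"))
print("held (true 55.9) ",[np.round(barz(c0,y),1) for y in(180,200,220)])
for y in(130,150,170,190,210,230,245,255,262,266,270,274,278): print(y,np.round(barz(c,y),1))
s=ctrl.sense();goto(s,jig([0,245,-5]),20.3)
E
```

```text
held (true 55.9)  [array([54.8,  5. , -6. ]), array([54.5,  4.8, -6.9]), array([54.5,  4.8, -8. ])]
130 [50.3  5.2 -6. ]
150 [48.9  4.8 -6.6]
170 [47.5  4.8 -6.5]
190 [46.4  5.  -6.2]
210 [45.3  4.8 -6.9]
230 [43.8  4.8 -7.8]
245 [43.   4.8 -8. ]
255 [41.9  5.  -8.2]
262 [41.9  4.5 -7.9]
266 [41.9  4.  -2.9]
270 [42.6  3.  15.3]
274 [44.  11.5 21. ]
278 [46.5 14.5 21.1]
shift cm [-0.02 -0.04  6.6 ] turn deg [0.04 0.02 0.  ]
```

>>> {"fn": "step_arm", "kwargs": {"increments": [[[0, 0, 2], [0, 0, 0], 40], [[0, 0, 4], [0, 0, 0], 40], [[0, 0, 5.5], [0, 0, 0], 40], [[0, 0, 6.6], [0, 0, 0], 40], [[0, 0, 6.6], [0, 0, 0], 20], [[0, 0, 6.6], [0, 0, 0], 0], [[0, 0, 6.6], [0, 0, 0], 0], [[0, 0, 6.6], [0, 0, 0], 0]], "squeeze": 25}}

```text
time_s: 12.85
eef_pos: [494.2, 166.5, -5.2]
ee_rot: [0.0, 0.571, 0.821, 0.0]
force: [-0.0, -0.3, -0.6]
grip_width: 0.128
grip_force: 27.1
```

```bash
python3 - <<'E'
from h import *
from rig import ctrl
s=ctrl.sense();print(injig(s["eef_pos"]),s["force"],s["grip_width"],s["time_s"]);goto(s,jig([0,245,6.5]),20.3)
c=ctrl.capture("scene")
print([np.round(barz(c,y),1) for y in(140,170,200)])
E
```

```text
[  0.3325219  245.52798264  -5.17688012] [-0.03176855 -0.29226955 -0.55775628] 0.12811425125632944 12.85
shift cm [-0.05 -0.03 -1.17] turn deg [ 0.04  0.02 -0.01]
[array([49.9,  5. , -5.5]), array([48.2,  4.8, -6.8]), array([46. ,  4.8, -6.9])]
```

>>> {"fn": "step_arm", "kwargs": {"increments": [[[0, 0, -0.3], [0, 0, 0], 0], [[0, 0, -0.6], [0, 0, 0], 0], [[0, 0, -0.9], [0, 0, 0], 0], [[0, 0, -1.05], [0, 0, 0], 0], [[0, 0, -1.05], [0, 0, 0], 0]]}}

```text
time_s: 13.52
eef_pos: [493.9, 166.6, 5.0]
ee_rot: [-0.0, 0.572, 0.821, 0.0]
force: [-0.7, -0.1, -2.4]
grip_width: 0.126
grip_force: 26.8
```

```bash
python3 - <<'E'
from h import *
from rig import ctrl
s=ctrl.sense();print(injig(s["eef_pos"]),s["force"],s["wrist_torque"],s["grip_width"])
c=ctrl.capture("scene")
print([np.round(barz(c,y),1) for y in(140,170,200,220)])
E
```

```text
[8.54837318e-02 2.45718139e+02 5.04151012e+00] [-0.73550874 -0.07222042 -2.36486995] [ 0.23596216  0.03272265 -0.04300563] 0.1259228741377525
[array([53.4,  5. , -6.7]), array([53.4,  5. , -6.2]), array([53.4,  5. , -6.9]), array([53.8,  4.8, -7. ])]
```

>>> {"fn": "step_arm", "kwargs": {"increments": [[[-0.6, 0, 0], [0, 0, 0], 0], [[-1.3, 0, 0], [0, 0, 0], 0], [[-2, 0, 0], [0, 0, 0], 0], [[-2.7, 0, 0], [0, 0, 0], 0], [[-3.4, 0, 0], [0, 0, 0], 0], [[-4, 0, 0], [0, 0, 0], 0]]}}

```text
time_s: 14.32
eef_pos: [508.0, 128.5, 5.0]
ee_rot: [-0.0, 0.572, 0.821, -0.0]
force: [0.5, 0.5, -2.8]
grip_width: 0.129
grip_force: 26.8
```

>>> {"fn": "step_arm", "kwargs": {"increments": [[[-0.6, 0, 0], [0, 0, 0], 0], [[-1.3, 0, 0], [0, 0, 0], 0], [[-2, 0, 0], [0, 0, 0], 0], [[-2.7, 0, 0], [0, 0, 0], 0], [[-3.4, 0, 0], [0, 0, 0], 0], [[-4, 0, 0], [0, 0, 0], 0]]}}

```text
time_s: 15.08
eef_pos: [521.9, 91.0, 5.0]
ee_rot: [0.0, 0.572, 0.821, -0.0]
force: [-0.5, 0.2, -2.4]
grip_width: 0.128
grip_force: 26.8
```

```bash
python3 - <<'E'
from h import *
from rig import ctrl
s=ctrl.sense();print(injig(s["eef_pos"]),JR.inv().apply(s["force"]),s["wrist_torque"],s["grip_width"])
c=ctrl.capture("scene")
print([np.round(barz(c,y),1) for y in(120,130,140)])
print([(y,np.round(barz(c,y,6),1).tolist()) for y in range(-100,-55,4)])
E
```

```text
[9.05696853e-02 1.65186345e+02 4.99588530e+00] [-0.41564072  0.40641658 -2.42428885] [ 0.25674088  0.1193949  -0.03655753] 0.12844012183762468
[array([54. ,  6. , -5.8]), array([53. ,  4.8, -7. ]), array([53.4,  5. , -7. ])]
[(-100, [48.3, 7.5, 13.0]), (-96, [44.9, 6.2, 14.1]), (-92, [41.8, 3.8, 14.9]), (-88, [50.1, 12.0, 15.3]), (-84, [53.4, 12.0, 16.0]), (-80, [53.2, 4.0, 8.8]), (-76, [53.3, 5.0, -6.0]), (-72, [53.6, 5.8, -7.7]), (-68, [53.6, 5.2, -8.9]), (-64, [53.3, 5.5, -8.0]), (-60, [53.3, 5.0, -9.0]), (-56, [53.6, 5.2, -8.9])]
```

The front end is visible in the saw gap at jig y≈-81, about 28 mm from the stop. I'll feed on, then creep.

>>> {"fn": "step_arm", "kwargs": {"increments": [[[-0.5, 0, 0], [0, 0, 0], 0], [[-1, 0, 0], [0, 0, 0], 0], [[-1.5, 0, 0], [0, 0, 0], 0], [[-1.9, 0, 0], [0, 0, 0], 0], [[-2.2, 0, 0], [0, 0, 0], 0]]}}

```text
time_s: 15.75
eef_pos: [529.4, 70.6, 5.0]
ee_rot: [0.0, 0.572, 0.821, 0.0]
force: [0.7, 0.4, -2.6]
grip_width: 0.126
grip_force: 26.8
```

>>> {"fn": "step_arm", "kwargs": {"increments": [[[-0.1, 0, 0], [0, 0, 0], 0], [[-0.2, 0, 0], [0, 0, 0], 0], [[-0.3, 0, 0], [0, 0, 0], 0], [[-0.4, 0, 0], [0, 0, 0], 0]]}}

```text
time_s: 16.25
eef_pos: [530.7, 67.0, 5.0]
ee_rot: [-0.0, 0.572, 0.821, -0.0]
force: [-0.5, 0.7, -2.3]
grip_width: 0.13
grip_force: 26.8
```

```bash
python3 - <<'E'
from h import *
from rig import ctrl
s=ctrl.sense();print(injig(s["eef_pos"]),JR.inv().apply(s["force"]),s["grip_width"])
c=ctrl.capture("scene")
print([(y,np.round(barz(c,y,6),1).tolist()) for y in range(-118,-94,2)])
E
```

```text
[6.48393749e-02 1.39622184e+02 5.00042492e+00] [-0.20531347  0.82785114 -2.31083271] 0.129625015383316
[(-118, [45.9, 6.8, 4.0]), (-116, [52.5, 10.5, 2.7]), (-114, [64.6, 1.8, -4.3]), (-112, [64.3, 2.0, -8.5]), (-110, [63.7, 2.5, -9.0]), (-108, [63.4, 2.8, -7.4]), (-106, [58.2, 7.0, -1.7]), (-104, [54.5, 4.5, -4.7]), (-102, [53.5, 5.2, -7.4]), (-100, [53.5, 5.8, -8.9]), (-98, [53.5, 5.8, -9.0]), (-96, [53.5, 5.8, -9.0])]
```

Still no contact, so I'll keep creeping.

>>> {"fn": "step_arm", "kwargs": {"increments": [[[-0.1, 0, 0], [0, 0, 0], 0], [[-0.2, 0, 0], [0, 0, 0], 0], [[-0.2, 0, 0], [0, 0, 0], 0]]}}

```text
time_s: 16.68
eef_pos: [531.5, 65.1, 5.0]
ee_rot: [0.0, 0.572, 0.821, -0.0]
force: [-0.4, -0.7, -1.9]
grip_width: 0.131
grip_force: 26.8
```

>>> {"fn": "step_arm", "kwargs": {"increments": [[[-0.1, 0, 0], [0, 0, 0], 0], [[-0.2, 0, 0], [0, 0, 0], 0], [[-0.2, 0, 0], [0, 0, 0], 0]]}}

```text
time_s: 17.05
eef_pos: [532.1, 63.2, 5.0]
ee_rot: [0.0, 0.572, 0.821, -0.0]
force: [-0.7, -0.0, -1.9]
grip_width: 0.128
grip_force: 26.8
```

>>> {"fn": "step_arm", "kwargs": {"increments": [[[-0.1, 0, 0], [0, 0, 0], 0], [[-0.2, 0, 0], [0, 0, 0], 0], [[-0.2, 0, 0], [0, 0, 0], 0]]}}

```text
time_s: 17.42
eef_pos: [531.8, 63.0, 4.8]
ee_rot: [-0.002, 0.572, 0.821, 0.0]
force: [-3.0, 10.8, -0.6]
grip_width: 0.129
grip_force: 27.0
```

>>> {"fn": "step_arm", "kwargs": {"increments": [[[-0.05, 0, 0], [0, 0, 0], 0], [[-0.1, 0, 0], [0, 0, 0], 0], [[-0.1, 0, 0], [0, 0, 0], 0]]}}

```text
time_s: 17.8
eef_pos: [531.7, 63.0, 4.7]
ee_rot: [-0.002, 0.572, 0.821, 0.001]
force: [-3.8, 15.6, -0.0]
grip_width: 0.134
grip_force: 27.1
```

It touches the stop (feed force rose to 16 N). I'll relax the push, open and withdraw upwards.

>>> {"fn": "step_arm", "kwargs": {"increments": [[[0.1, 0, 0], [0, 0, 0], 0], [[0.15, 0, 0], [0, 0, 0], 0], [[0.15, 0, 0], [0, 0, 0], 20], [[0.15, 0, 0], [0, 0, 0], 40], [[0.15, 0, 0], [0, 0, 0], 40], [[0.15, 0, 0], [0, 0, 0], 40]]}}

```text
time_s: 18.55
eef_pos: [532.7, 61.8, 5.0]
ee_rot: [0.0, 0.572, 0.821, 0.0]
force: [0.8, 0.4, 0.5]
grip_width: 0.397
grip_force: 0.0
```

>>> {"fn": "step_arm", "kwargs": {"increments": [[[0.2, 0, -1], [0, 0, 0], 40], [[0.2, 0, -3], [0, 0, 0], 40], [[0.2, 0, -6], [0, 0, 0], 40], [[2, 0, -10], [0, 0, 0], 40], [[6, 0, -12], [0, 0, 0], 40], [[6, 0, -12], [0, 0, 0], 40], [[6, 0, -12], [0, 0, 0], 40]]}}

```text
time_s: 19.42
eef_pos: [511.7, 117.9, 124.9]
ee_rot: [0.0, 0.571, 0.821, -0.0]
force: [-0.0, -0.1, -0.5]
grip_width: 0.399
grip_force: 0.0
```

```bash
python3 - <<'E'
from h import *
from rig import ctrl
s=ctrl.sense();print(injig(s["eef_pos"]),s["force"],s["time_s"])
c=ctrl.capture("scene");c2=pickle.load(open("scene.pkl","rb"))
print([(y,np.round(barz(c,y,6),1).tolist()) for y in list(range(-116,-96,2))+list(range(118,172,4))])
r=np.s_[265:305,258:310];print("offcut diff",np.abs(c["img"][r].astype(int)-c2["img"][r]).max())
E
```

```text
[-6.48864496e-02  1.93928896e+02  1.24933267e+02] [-6.18838537e-05 -9.70630566e-02 -4.85186818e-01] 19.425
[(-116, [64.9, 1.5, 2.6]), (-114, [64.6, 1.8, -4.2]), (-112, [64.0, 2.2, -7.7]), (-110, [63.7, 2.5, -9.0]), (-108, [63.4, 2.8, -8.1]), (-106, [56.9, 8.0, -3.4]), (-104, [54.5, 6.0, -7.7]), (-102, [53.5, 5.8, -9.4]), (-100, [53.5, 5.8, -9.3]), (-98, [53.5, 5.8, -9.0]), (118, [55.4, 7.0, -3.6]), (122, [53.4, 5.5, -6.0]), (126, [53.0, 5.2, -6.0]), (130, [52.7, 5.0, -6.0]), (134, [53.4, 5.0, -6.0]), (138, [52.7, 5.0, -6.5]), (142, [53.0, 4.8, -6.8]), (146, [52.7, 5.0, -7.0]), (150, [52.7, 5.0, -6.4]), (154, [52.7, 5.0, -5.8]), (158, [52.7, 4.5, -4.8]), (162, [51.7, 3.8, 7.8]), (166, [46.4, 5.5, 19.2]), (170, [44.3, 12.0, 20.3])]
offcut diff 12
```

```bash
python3 -c "
from rig import ctrl
print(ctrl.finish_job())"
```

```text
the job is handed in; nothing more can be done
None
```

The long bar is in the guide tube with its front end against the stop (felt as a 16 N contact, tail at about jig y 161 mm) and released, the offcut was not moved, and the job was handed in at about 19.5 s with no verdict returned; the first grasps missed because the fingertips sit about 40 mm above the reported TCP, which I corrected for.

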